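Move a fresh soap slab to the curing rack with the turner

ROBOT

A 7-joint arm with a two-finger parallel gripper is mounted at the origin on the work surface. World frame = base frame: x ahead of the robot, y to its left, z up, the work surface at z = 0. Lengths are in m, angles in rad, forces in N, time in s.
With the tool pointing down it reaches from about 0.4 to 0.9 m from the base axis. Payload 5.6 kg.
Tool frame: the origin (TCP) lies between the finger pads; the fingertips stand 11 mm ahead of it and the grasp point (between the pads) lies 8 mm behind it (arm.finger_overhang is the distance from the TCP to the fingertips, in m); z points along the fingers, y is the line along which they close (so a half turn about z gives the same grasp; the last joint's range is limited). The gripper opens to 92 mm and grips with 3 to 60 N. Pads are 20 mm wide; open, the fingers measure 128 mm over their backs; the gripper's body (75 mm by 189 mm) begins 69 mm behind the grasp point.
Start: joints at [1.222, 0.468, -0.012, 1.603, 0.006, 1.071, -0.056], TCP at [0.196, -0.62, 0.226] pointing down, gripper open.
Joint ranges: [-2.53, 2.53], [-0.31, 2.02], [-1.57, 1.55], [0.28, 2.44], [-1.29, 4.43], [0.15, 1.84], [-2.92, 2.92]. Speed limits (rad/s): [2.57, 2.57, 3.14, 3.14, 3.14, 3.14, 3.14].

INTERFACE

Orientations are given as [roll, pitch, yaw] about the fixed x, y, z axes, in that order (R = Rz(yaw) Ry(pitch) Rx(roll)).
In Python, from station import arm, snapshot, order, spotter gives the robot as it stands.
- The arm moves only by the shell command python3 -m crank 'ROWS' [FORCE]. ROWS is JSON, a list of rows, each an object of numbers: "wx", "wy", "wz": the turn, a rotation vector about the tool's x, y, z in degrees; "x", "y", "z": the shift along the tool's x, y, z in m; "jaw": the opening, from 0 (shut) to 1 (fully open). A call has 1 to 12 rows; each row shifts and turns the commanded pose from where the row before left it, along the tool's axes as they then stand; what a row does not reach is not made up. A row lasts 1/8 s, in which the tool goes at most 62.5 mm and 10.7 degrees, less where a joint would pass 70% of its speed; a pose out of reach is approached as far as the arm can. A call with a gripper value outside its range is refused whole. The fingers move at their own pace and stop on an object; FORCE is the grip in N (left out, the last holds). Time passes only in rows, so rows that do not move let the fingers close. It gives the time, the measured TCP pose, the force, the opening and the grip force at its end, in the units of the state.
- arm.observe(): the state, without advancing time (a new reading comes with each control period).
- snapshot(name): name is "side" or "top" or "wrist"; returns a dict with "color" (420x560x3 uint8, red, green, blue), "fx", "fy", "cx", "cy" (pixels), "world_from_camera" (4x4, takes a point from camera to world coordinates); the wrist camera has in their place "hand_eye" (4x4, takes a point from camera to tool coordinates, whose origin is the TCP and whose axes are the flange's). Camera axes: x right, y up, looking along -z (the intrinsics and any distortion apply to the point x, -y, -z); pixel columns grow to the right and rows downward; lengths in m; the calibration is good to about 2 mm. A picture is of the moment at which its call begins: read the wrist's pose just before it. There is no depth.
- order.sign_off(): hands the job in; it is judged then, once.
Trained networks look in a picture, given as the dict that the camera call returned (one of the last four; its "shot" number tells which), for a name from the list of things; names that differ only in an ending like _2 or _b are one class to them, and where a whole thing is asked for, a point or a joint stands for the part that bears it (a point fixed in the world has none). Each returns a list of dicts, best first, with "conf" (0 to 1); they miss things now and then, are a little off and sometimes report something else, mostly with a low value. They report only what shows in the picture. A call takes as long as a camera call. They do not tell look-alikes from the thing itself.
- spotter.regions_of(label, picture): "mask" (420x560 bool, what is visible of it) and "xy" ([column, row] in pixels, amid what is visible of it).
The state is a dict: "clock": time; "joint_pos": joint angles; "qvel": joint speeds; "effort": joint torques, N m; "ee_pos": TCP position; "eef_rot": TCP orientation; "ft_force": force on the tool from outside, world axes, zero at the start; "torque": the same for the moment, N m; "opening": opening from 0.0 (shut) to 1.0 (fully open); "gripper_force": force on a finger pad.
Only numpy, scipy, OpenCV 4.12 (cv2) and the standard library are available. Lean on these libraries where they do the work, as an engineer would, in place of code of your own. Each camera call takes 0.05 s, during which the arm holds its last target. There are 200 camera calls.

TASK

Take the scrubbing brush off the slatted curing rack and put it in the shallow steel tray. Then slide the turner under the fresh soap slab on the cutting board, lift it on the blade and set it down gently on the free half of the rack, square to the slats, wholly on them and with a clear gap to the cured slab, which stays where it is. The soap is still soft: never tip it steeply, drop it or touch it with the gripper; finally lay the turner flat on the bare counter and leave everything else alone.

Things in the scene. Friction and masses are not known exactly. Their poses are not given: they have to be found in the camera images.
- soap_slab: The fresh slab, lying on the cutting board: off-white cake 90 x 90 x 24 mm, 0.19 kg, slippery on steel (friction about 0.2), lower edges bevelled 9 mm in and 6 mm up, so a blade tip finds its way under. It starts 1 to 15 mm short of the board's fence. Origin: centre of its underside, z up, x along a side and along the board's x (within 0.06 rad).
- board: Wooden soap-cutting board, fixed: base 170 (x) x 150 (y) x 22 mm, with a fence across its +x end, inner face at x = +67 mm, 18 mm thick, top 52 mm above the counter. Other sides open. Origin: centre of the base's underside; +x points from the open end to the fence: push the turner under the slab along +x, the fence then holds the slab.
- rack: Slatted wooden curing rack, fixed, 150 (x) x 270 (y) mm, slat tops 30 mm above the counter; nine bare slats (soap grips on them, friction about 0.6) along x, 22 mm wide, 9 mm gaps, no rim. Two places, centred at y = -65 and +65 mm: one holds the cured slab, the brush lies on the other. Origin: centre of its footprint on the counter; +x points roughly the same way as the board's +x (world +y).
- cured_slab: An older soap slab of the same shape and size (90 x 90 x 24 mm), lying on the rack in one of the two places; leave it there. Origin: centre of its underside.
- brush: Wooden scrubbing brush, lying bristles down on the rack: 120 (x) x 52 (y) x 44 mm high; the wooden back is the top 18 mm, below it a stiff block of bristles 112 x 44 mm. 0.12 kg. Grasp it across its 52 mm width (y). Origin: centre of its underside; x along its length, z up.
- tray: Shallow open steel tray for wet things, fixed to the counter: 200 (x) x 140 (y) x 18 mm, walls 4 mm, floor 4 mm. Empty at the start. Origin: centre of its underside; x along its length.
- turner: Broad steel turner lying flat on the counter: blade 105 (x) x 78 (y) x 2 mm, no rim; a 14 mm wide neck rises steeply from its rear edge (x = -50 mm) to a level black handle: x = -75 to -175 mm, 18 mm wide (y), z = 30 to 54 mm. 0.175 kg. Origin: centre of the blade's underside; +x to the blade's front edge, z up.
- turner_grip (a point): Good place to take the turner's handle: on the handle's centre line, 118 mm behind the blade's centre and 42 mm above the blade's underside. Fingers close along the turner's y.
- turner_tip (a point): Middle of the blade's front edge, at its underside: 52.5 mm ahead of the blade's centre.
- cup: White mug, 72 mm across, 75 mm high, a bystander behind the turner. Origin: centre of its underside.
- stamp: Dark wooden soap stamp, 70 x 70 mm foot with a turned handle, 85 mm high, a bystander behind the board. Origin: centre of its underside.
- jar: Glass jar with a steel lid, 84 mm across, 120 mm high, a bystander behind the rack. Origin: centre of its underside.
Not all that is in view belongs to the job. Leave any orange or red look-alike of the turner alone.

How it is judged:
On the way, in this order (a step that is already met when the one before it is completed fails the run):
1. the brush lies in the tray, released, and no longer on the rack (x of brush in the frame of tray between -0.06 and 0.06 m and y of brush in the frame of tray between -0.05 and 0.05 m and z of brush in the frame of tray below 0.012 m and angle between brush's own z axis and vertical below 0.1 rad and contact force between the fingers and brush below 0.1 N), for 0.2 s.
2. the slab is lifted on the turner, at least 20 mm clear of the board (z of soap_slab in the frame of board above 0.042 m and contact force between soap_slab and turner above 0.5 N and contact force between soap_slab and board below 0.05 N and angle between soap_slab's own z axis and vertical below 0.35 rad), for 0.2 s.
At the end, for the whole second after the job is handed in: The fresh slab lies flat, still and square (0.2 rad) inside the rack's outline, centre over 100 mm from the cured slab's, which moved under 10 mm; the brush lies flat in the tray, its centre within 60 x 50 mm of the tray's; the turner lies flat on the counter, clear of the slab (x of soap_slab in the frame of rack between -0.03 and 0.03 m and y of soap_slab in the frame of rack between -0.092 and 0.092 m and z of soap_slab in the frame of rack between 0.027 and 0.033 m and angle between soap_slab's own z axis and vertical below 0.05 rad and angle between the x axis of soap_slab and the x axis of rack, either way round below 0.2 rad and horizontal distance between soap_slab and cured_slab above 0.1 m and linear speed of each of soap_slab, turner below 0.01 m/s and distance of cured_slab from where it was at the start of the episode below 0.01 m and x of brush in the frame of tray between -0.06 and 0.06 m and y of brush in the frame of tray between -0.05 and 0.05 m and z of brush in the frame of tray below 0.012 m and angle between brush's own z axis and vertical below 0.1 rad and height (world z) of turner below 0.003 m and angle between turner's own z axis and vertical below 0.08 rad and contact force between turner and soap_slab below 0.05 N); the robot touches nothing.
It fails at once if the gripper touches the fresh slab (contact force between the fingers and soap_slab above 0.3 N).
It fails at once if the fresh slab is tipped by more than 40 degrees (angle between soap_slab's own z axis and vertical above 0.7 rad).
It fails at once if the fresh slab is dropped or pressed hard on the rack (over 12 N) (contact force between soap_slab and rack above 12 N).
It fails at once if the fresh slab falls on the counter (height (world z) of soap_slab below 0.012 m).
It fails at once if the cured slab is moved by more than 20 mm, or the mug, stamp or jar by more than 30 mm (distance of any of cup, stamp, jar from where it was at the start of the episode above 0.03 m or distance of cured_slab from where it was at the start of the episode above 0.02 m).
It also fails if it takes over 69 s, if anything falls off the work surface, if the arm or the gripper's body presses on something with over 40 N, if the wrist force passes 120 N, or if a joint passes its speed limit or range.

## Working session

There is one attempt and no reset: what is moved stays moved. The work goes in short steps, Python scripts to look and compute and a shell command to move; the robot and the scene stay as the last step left them, time stands still between calls to the robot, and variables do not carry over. Pictures are saved under pics/ and viewed, at most 10 in all, crops included, and the job is handed in when it is done.

```bash
ls; mkdir -p pics
cat > h.py <<'E'
import numpy as np, cv2
from station import arm, snapshot, order, spotter
from scipy.spatial.transform import Rotation as R
def save(p,n): cv2.imwrite(f'pics/{n}.png',p['color'][:,:,::-1])
def ray(p,uv):
    uv=np.atleast_2d(np.float64(uv)); T=np.array(p['world_from_camera'])
    d=np.c_[(uv[:,0]-p['cx'])/p['fx'],-(uv[:,1]-p['cy'])/p['fy'],-np.ones(len(uv))]
    return T[:3,3],d@T[:3,:3].T
def onz(p,uv,z):
    o,d=ray(p,uv); return o+d*((z-o[2])/d[:,2])[:,None]
def wristpic():
    s=arm.observe(); p=snapshot('wrist')
    T=np.eye(4);T[:3,:3]=R.from_euler('xyz',s['eef_rot']).as_matrix();T[:3,3]=s['ee_pos']
    p['world_from_camera']=T@np.array(p['hand_eye']); return p
E
python3 - <<'E'
from h import *
s=arm.observe();print({k:np.round(v,3) for k,v in s.items()})
for n in('top','side'):
    p=snapshot(n);save(p,n);print(n,[k for k in p if k!='color'],np.round(p['world_from_camera'],3).tolist(),p['fx'])
    for l in('soap_slab','board','rack','brush','tray','turner','cup','stamp','jar'):
        for r in spotter.regions_of(l,p)[:3]:
            m=r['mask'].astype(np.uint8); c=max(cv2.findContours(m,0,1)[0],key=cv2.contourArea)
            print(l,round(r['conf'],2),np.round(r['xy']),m.sum(),np.round(cv2.boxPoints(cv2.minAreaRect(c))).astype(int).tolist())
E
```

```text
pics
{'clock': np.float64(0.0), 'joint_pos': array([ 1.222,  0.468, -0.012,  1.604,  0.006,  1.071, -0.056]), 'qvel': array([ 0.001,  0.   ,  0.001,  0.002, -0.002, -0.001, -0.001]), 'effort': array([-0.0000e+00, -5.2059e+01, -1.3000e-02, -2.4376e+01, -5.7000e-02,
        1.7000e-02,  0.0000e+00]), 'ee_pos': array([ 0.195, -0.619,  0.225]), 'eef_rot': array([-3.14 ,  0.   ,  0.306]), 'ft_force': array([ 0.74 , -0.115, -0.127]), 'torque': array([-0.014, -0.013, -0.012]), 'gripper_force': np.float64(0.0), 'opening': np.float64(0.997)}
top ['fx', 'fy', 'cx', 'cy', 'world_from_camera', 'shot'] [[0.009, 0.984, -0.178, 0.221], [-1.0, 0.01, 0.005, 0.017], [0.007, 0.178, 0.984, 1.549], [0.0, 0.0, 0.0, 1.0]] 537.1826900439139
soap_slab 0.85 [154. 195.] 1020 [[133, 208], [135, 176], [167, 178], [165, 210]]
soap_slab 0.54 [237. 173.] 1243 [[212, 221], [231, 147], [258, 154], [239, 228]]
board 0.55 [167. 191.] 2190 [[123, 215], [130, 162], [192, 169], [185, 222]]
board 0.37 [310. 166.] 1000 [[291, 174], [298, 143], [329, 149], [323, 180]]
rack 0.81 [306. 189.] 2708 [[273, 226], [291, 135], [343,
[... 1264 characters left out ...]
193], [294, 234]]
brush 0.57 [269. 197.] 791 [[250, 207], [276, 174], [292, 187], [266, 220]]
tray 0.96 [266. 138.] 1826 [[236, 154], [238, 123], [300, 127], [298, 158]]
turner 0.82 [326. 289.] 1635 [[296, 284], [390, 272], [394, 300], [300, 312]]
turner 0.73 [376. 168.] 696 [[350, 182], [381, 147], [399, 162], [367, 198]]
turner 0.62 [228. 261.] 1317 [[193, 263], [200, 239], [281, 261], [274, 285]]
cup 0.88 [171. 247.] 962 [[151, 235], [177, 224], [193, 262], [167, 273]]
cup 0.7 [202. 336.] 3113 [[174, 368], [195, 294], [264, 314], [243, 387]]
jar 0.94 [186. 181.] 1271 [[165, 160], [194, 153], [206, 201], [177, 208]]
jar 0.41 [222. 259.] 1378 [[193, 265], [200, 239], [281, 261], [274, 287]]
```

Run:
```python
import cv2
a=cv2.imread('pics/top.png')[90:340,110:450]
cv2.imwrite('pics/topc.png',cv2.resize(a,None,fx=2.35,fy=2.35,interpolation=2))
```

```text
(no output)
```

View pics/topc.png

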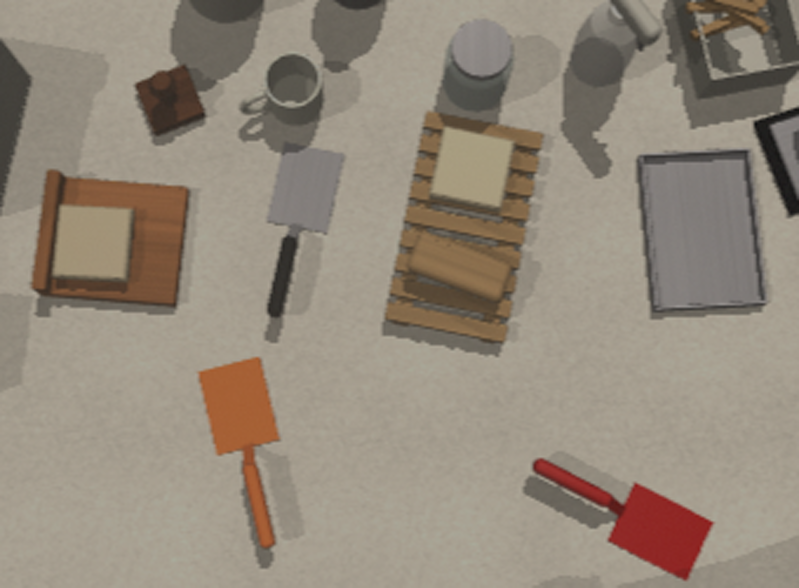

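View pics/side.png

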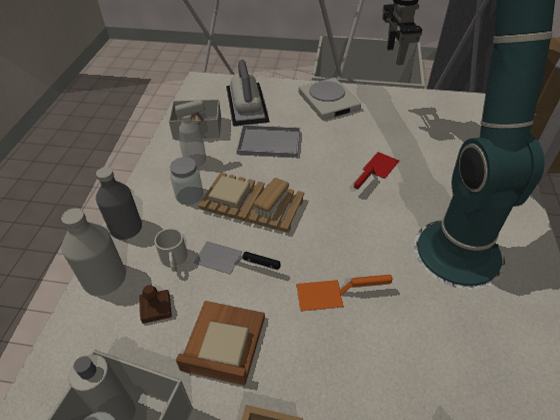

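The black-handled turner is at crop (305,190)–(275,310), with the orange and red copies below it. The board is on the left with its fence at crop col 50. The brush is on the near half of the rack and the cured slab on the far half, with the tray to the right. Next I'll get rough poses.

Run:
```python
from h import *
p=snapshot('top')
H=dict(soap_slab=.046,brush=.074,tray=.018,turner=.001,rack=.03,board=.022)
for l in H:
    for r in spotter.regions_of(l,p)[:1]:
        m=r['mask'].astype(np.uint8); c=max(cv2.findContours(m,0,1)[0],key=cv2.contourArea)
        b=cv2.boxPoints(cv2.minAreaRect(c)); w=onz(p,b,H[l])[:,:2]
        print(l,round(r['conf'],2),'ctr',np.round(w.mean(0),3),np.round(w,3).tolist(),np.round(np.linalg.norm(w-np.roll(w,1,0),axis=1),3))
# handpicked crop pixels
f=lambda L:np.array(L)/2.35+[110,90]
print('slab',np.round(onz(p,f([[57,205],[133,207],[129,278],[53,274]]),.046),3).tolist())
print('cured',np.round(onz(p,f([[437,127],[514,138],[503,208],[430,196]]),.054),3).tolist())
print('blade',np.round(onz(p,f([[284,148],[344,155],[324,233],[268,222]]),.002),3).tolist())
print('handle',np.round(onz(p,f([[290,237],[275,313]]),.054),3).tolist())
print('rack',np.round(onz(p,f([[429,112],[544,132],[502,341],[387,318]]),.030),3).tolist())
print('tray',np.round(onz(p,f([[639,155],[750,151],[765,302],[652,310]]),.018),3).tolist())
print('brush',np.round(onz(p,f([[416,232],[510,262],[500,300],[410,270]]),.074),3).tolist())
print('board',np.round(onz(p,f([[189,187],[178,304]]),.022),3).tolist(), np.round(onz(p,f([[50,171],[35,290],[62,173],[47,291]]),.052),3).tolist())
print(np.round(wristpic()['world_from_camera'],3).tolist(),np.round(wristpic()['hand_eye'],3).tolist())
```

```text
soap_slab 0.63 ctr [0.542 0.363] [[0.498, 0.411], [0.591, 0.409], [0.585, 0.316], [0.492, 0.318]] [0.093 0.093 0.094 0.093]
brush 0.82 ctr [ 0.511 -0.079] [[0.506, -0.013], [0.558, -0.032], [0.517, -0.145], [0.465, -0.126]] [0.12  0.055 0.12  0.055]
tray 0.73 ctr [ 0.573 -0.386] [[0.669, -0.304], [0.686, -0.454], [0.476, -0.465], [0.461, -0.319]] [0.209 0.151 0.21  0.147]
turner 0.9 ctr [0.294 0.17 ] [[0.391, 0.243], [0.415, 0.165], [0.195, 0.097], [0.173, 0.173]] [0.229 0.081 0.23  0.079]
rack 0.58 ctr [ 0.572 -0.088] [[0.45, 0.008], [0.721, -0.039], [0.693, -0.187], [0.424, -0.135]] [0.146 0.275 0.15  0.274]
board 0.96 ctr [0.551 0.348] [[0.483, 0.443], [0.641, 0.433], [0.619, 0.251], [0.462, 0.265]] [0.18  0.158 0.183 0.158]
slab [[0.588, 0.411, 0.046], [0.586, 0.318, 0.046], [0.498, 0.319, 0.046], [0.502, 0.411, 0.046]]
cured [[0.689, -0.053, 0.054], [0.676, -0.148, 0.054], [0.588, -0.134, 0.054], [0.602, -0.045, 0.054]]
blade [[0.676, 0.139, 0.002], [0.667, 0.062, 0.002], [0.566, 0.086, 0.002], [0.579, 0.157, 0.002]]
handle [[0.549, 0.125, 0.054], [0.456, 0.141, 0.054]]
rack [[0.716, -0.044, 0.03], [0.692, -0.188, 0.03], [0.428, -0.134, 0.03], [0.455, 0.006, 0.03]]
tray [[0.667, -0.309, 0.018], [0.674, -0.449, 0.018], [0.481, -0.459, 0.018], [0.47, -0.32, 0.018]]
brush [[0.552, -0.027, 0.074], [0.517, -0.139, 0.074], [0.471, -0.127, 0.074], [0.506, -0.02, 0.074]]
board [[0.618, 0.254, 0.022], [0.471, 0.262, 0.022]] [[0.629, 0.42, 0.052], [0.481, 0.43, 0.052], [0.627, 0.405, 0.052], [0.48, 0.415, 0.052]]
[[0.301, 0.911, 0.28, 0.275], [-0.954, 0.288, 0.089, -0.595], [0.0, -0.294, 0.956, 0.385], [0.0, 0.0, 0.0, 1.0]] [[0.0, 0.956, 0.294, 0.083], [1.0, -0.0, -0.0, 0.0], [-0.0, 0.294, -0.956, -0.159], [0.0, 0.0, 0.0, 1.0]]
```

```bash
python3 -m crank '[{"x":0.0387,"y":-0.035},{"x":0.0387,"y":-0.035},{"x":0.0387,"y":-0.035},{"x":0.0387,"y":-0.035},{"x":0.0387,"y":-0.035},{"x":0.0387,"y":-0.035},{"x":0.0387,"y":-0.035},{"x":0.0387,"y":-0.035},{"x":0.0387,"y":-0.035},{"x":0.0387,"y":-0.035},{"x":0.0387,"y":-0.035},{"x":0.0387,"y":-0.035}]'
python3 -m crank '[{"wz":-10.7,"jaw":0.8},{"wz":-10.7},{"wz":-10.7},{"wz":-10.7},{"wz":-10.7},{}]'
python3 - <<'E'
from h import *
p=wristpic();save(p,'w1')
for l,z in(('brush',.074),('soap_slab',.054),('rack',.03)):
    for r in spotter.regions_of(l,p)[:2]:
        m=r['mask'].astype(np.uint8); c=max(cv2.findContours(m,0,1)[0],key=cv2.contourArea)
        b=cv2.boxPoints(cv2.minAreaRect(c)); w=onz(p,b,z)[:,:2]
        print(l,round(r['conf'],2),np.round(b).astype(int).tolist(),'ctr',np.round(w.mean(0),4),np.round(w,3).tolist(),np.round(np.linalg.norm(w-np.roll(w,1,0),axis=1),3))
E
```

```text
validation failed for argument at $[0]...
validation failed for argument at $[0]...
```

View pics/w1.png

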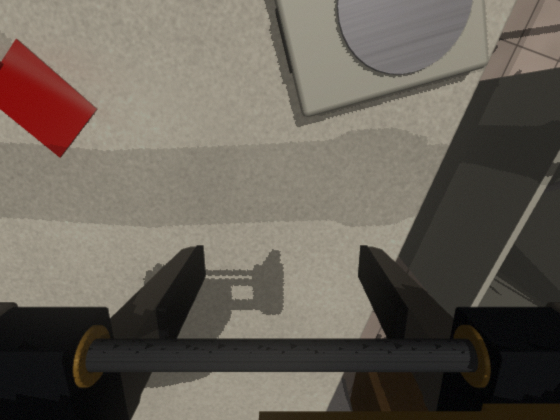

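The move was refused and the arm hasn't moved: the picture shows only the counter, with the fingers at rows 250–380. I'll retry with every key filled in.

```bash
python3 -m crank '[{"wx":0,"wy":0,"wz":0,"x":0.0387,"y":-0.035,"z":0,"jaw":1}]'
```

```text
clock: 1.78
ee_pos: [0.2192, -0.577, 0.2252]
eef_rot: [3.14, 0.002, 0.299]
ft_force: [0.8, -0.0, 0.5]
opening: 1.001
gripper_force: 0.0
```

```bash
python3 -m crank '[{"wx":0,"wy":0,"wz":0,"x":0.0387,"y":-0.035,"z":0,"jaw":1},{"wx":0,"wy":0,"wz":0,"x":0.0387,"y":-0.035,"z":0,"jaw":1},{"wx":0,"wy":0,"wz":0,"x":0.0387,"y":-0.035,"z":0,"jaw":1},{"wx":0,"wy":0,"wz":0,"x":0.0387,"y":-0.035,"z":0,"jaw":1},{"wx":0,"wy":0,"wz":0,"x":0.0387,"y":-0.035,"z":0,"jaw":1},{"wx":0,"wy":0,"wz":0,"x":0.0387,"y":-0.035,"z":0,"jaw":1},{"wx":0,"wy":0,"wz":0,"x":0.0387,"y":-0.035,"z":0,"jaw":1},{"wx":0,"wy":0,"wz":0,"x":0.0387,"y":-0.035,"z":0,"jaw":1},{"wx":0,"wy":0,"wz":0,"x":0.0387,"y":-0.035,"z":0,"jaw":1},{"wx":0,"wy":0,"wz":0,"x":0.0387,"y":-0.035,"z":0,"jaw":1},{"wx":0,"wy":0,"wz":0,"x":0.0387,"y":-0.035,"z":0,"jaw":1}]'
python3 -m crank '[{"wx":0,"wy":0,"wz":-10.7,"x":0,"y":0,"z":0,"jaw":0.8},{"wx":0,"wy":0,"wz":-10.7,"x":0,"y":0,"z":0,"jaw":0.8},{"wx":0,"wy":0,"wz":-10.7,"x":0,"y":0,"z":0,"jaw":0.8},{"wx":0,"wy":0,"wz":-10.7,"x":0,"y":0,"z":0,"jaw":0.8},{"wx":0,"wy":0,"wz":-10.7,"x":0,"y":0,"z":0,"jaw":0.8},{"wx":0,"wy":0,"wz":0,"x":0,"y":0,"z":0,"jaw":0.8}]'
python3 - <<'E'
from h import *
p=wristpic();save(p,'w2')
for l,z in(('brush',.074),('soap_slab',.054),('rack',.03)):
    for r in spotter.regions_of(l,p)[:2]:
        m=r['mask'].astype(np.uint8); c=max(cv2.findContours(m,0,1)[0],key=cv2.contourArea)
        b=cv2.boxPoints(cv2.minAreaRect(c)); w=onz(p,b,z)[:,:2]
        print(l,round(r['conf'],2),np.round(b).astype(int).tolist(),'ctr',np.round(w.mean(0),4),np.round(w,3).tolist(),np.round(np.linalg.norm(w-np.roll(w,1,0),axis=1),3))
E
```

```text
clock: 3.15
ee_pos: [0.5129, -0.0782, 0.2259]
eef_rot: [3.141, -0.001, 0.305]
ft_force: [0.6, -0.9, -0.0]
opening: 1.0
gripper_force: 0.0
clock: 3.9
ee_pos: [0.5121, -0.0797, 0.2256]
eef_rot: [3.142, -0.0, 1.237]
ft_force: [0.0, -0.1, 0.1]
opening: 0.797
gripper_force: 0.0
brush 0.58 [[257, 247], [259, 135], [310, 136], [308, 248]] ctr [ 0.5161 -0.0761] [[0.47, -0.122], [0.513, -0.013], [0.559, -0.03], [0.522, -0.141]] [0.055 0.117 0.049 0.117]
rack 0.7 [[208, 127], [455, 91], [474, 219], [227, 256]] ctr [ 0.5795 -0.0882] [[0.459, 0.012], [0.72, -0.039], [0.717, -0.189], [0.421, -0.137]] [0.154 0.266 0.15  0.3  ]
rack 0.37 [[459, 88], [559, 88], [559, 180], [459, 180]] ctr [ 0.7687 -0.1047] [[0.725, -0.037], [0.825, -0.072], [0.817, -0.173], [0.708, -0.136]] [0.1   0.105 0.102 0.115]
```

View pics/w2.png

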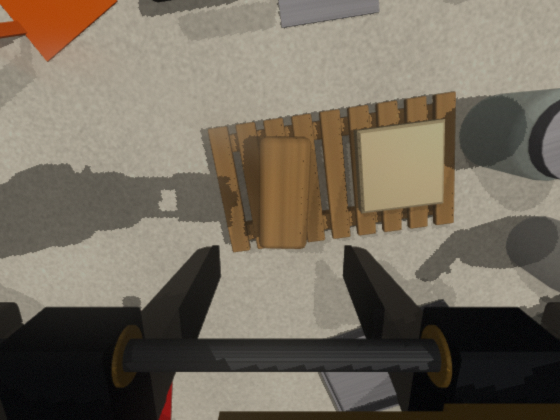

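The brush is at cols 257–310, centred between the fingertips (col 281) and aligned with them. I'll grasp it.

```bash
python3 -m crank '[{"wx":0,"wy":0,"wz":0,"x":0.001,"y":0.001,"z":0.035,"jaw":0.8},{"wx":0,"wy":0,"wz":0,"x":0.001,"y":0,"z":0.045,"jaw":0.8},{"wx":0,"wy":0,"wz":0,"x":0.001,"y":0,"z":0.045,"jaw":0.8},{"wx":0,"wy":0,"wz":0,"x":0,"y":0,"z":0.03,"jaw":0.8},{"wx":0,"wy":0,"wz":0,"x":0,"y":0,"z":0.015,"jaw":0.8},{"wx":0,"wy":0,"wz":0,"x":0,"y":0,"z":0,"jaw":0.3},{"wx":0,"wy":0,"wz":0,"x":0,"y":0,"z":0,"jaw":0.3},{"wx":0,"wy":0,"wz":0,"x":0,"y":0,"z":0,"jaw":0.3},{"wx":0,"wy":0,"wz":0,"x":0,"y":0,"z":0,"jaw":0.3}]' 25
```

```text
clock: 5.22
ee_pos: [0.5151, -0.0772, 0.0568]
eef_rot: [3.139, -0.0, 1.239]
ft_force: [-0.3, -0.2, 5.5]
opening: 0.563
gripper_force: 24.9
```

```bash
python3 -m crank '[{"wx":0,"wy":0,"wz":0,"x":0,"y":0,"z":-0.04,"jaw":0.3},{"wx":0,"wy":0,"wz":0,"x":0,"y":0,"z":-0.05,"jaw":0.3},{"wx":0,"wy":0,"wz":0,"x":-0.0341,"y":0.0194,"z":0,"jaw":0.3},{"wx":0,"wy":0,"wz":0,"x":-0.0341,"y":0.0194,"z":0,"jaw":0.3},{"wx":0,"wy":0,"wz":0,"x":-0.0341,"y":0.0194,"z":0,"jaw":0.3},{"wx":0,"wy":0,"wz":0,"x":-0.0341,"y":0.0194,"z":0,"jaw":0.3},{"wx":0,"wy":0,"wz":0,"x":-0.0341,"y":0.0194,"z":0,"jaw":0.3},{"wx":0,"wy":0,"wz":0,"x":-0.0341,"y":0.0194,"z":0,"jaw":0.3},{"wx":0,"wy":0,"wz":0,"x":-0.0341,"y":0.0194,"z":0,"jaw":0.3},{"wx":0,"wy":0,"wz":0,"x":-0.0341,"y":0.0194,"z":0,"jaw":0.3}]'
python3 -m crank '[{"wx":0,"wy":0,"wz":9.7,"x":0,"y":0,"z":0,"jaw":0.3},{"wx":0,"wy":0,"wz":9.7,"x":0,"y":0,"z":0,"jaw":0.3},{"wx":0,"wy":0,"wz":9.7,"x":0,"y":0,"z":0,"jaw":0.3},{"wx":0,"wy":0,"wz":9.7,"x":0,"y":0,"z":0,"jaw":0.3},{"wx":0,"wy":0,"wz":9.7,"x":0,"y":0,"z":0,"jaw":0.3},{"wx":0,"wy":0,"wz":9.7,"x":0,"y":0,"z":0,"jaw":0.3},{"wx":0,"wy":0,"wz":9.7,"x":0,"y":0,"z":0,"jaw":0.3},{"wx":0,"wy":0,"wz":0,"x":0,"y":0,"z":0.045,"jaw":0.3},{"wx":0,"wy":0,"wz":0,"x":0,"y":0,"z":0.035,"jaw":0.3},{"wx":0,"wy":0,"wz":0,"x":0,"y":0,"z":0.015,"jaw":0.3},{"wx":0,"wy":0,"wz":0,"x":0,"y":0,"z":0,"jaw":0.3}]'
```

```text
clock: 6.48
ee_pos: [0.5718, -0.3867, 0.1454]
eef_rot: [-3.141, -0.0, 1.239]
ft_force: [0.0, -1.1, -1.2]
opening: 0.559
gripper_force: 24.9
clock: 7.85
ee_pos: [0.5715, -0.3852, 0.0497]
eef_rot: [-3.14, 0.002, 0.054]
ft_force: [-0.0, 0.5, -0.3]
opening: 0.566
gripper_force: 24.9
```

```bash
python3 -m crank '[{"wx":0,"wy":0,"wz":0,"x":0,"y":0,"z":0.012,"jaw":0.3},{"wx":0,"wy":0,"wz":0,"x":0,"y":0,"z":0.0055,"jaw":0.3},{"wx":0,"wy":0,"wz":0,"x":0,"y":0,"z":0.0005,"jaw":0.3},{"wx":0,"wy":0,"wz":0,"x":0,"y":0,"z":0,"jaw":0.75},{"wx":0,"wy":0,"wz":0,"x":0,"y":0,"z":0,"jaw":0.75},{"wx":0,"wy":0,"wz":0,"x":0,"y":0,"z":-0.03,"jaw":0.75},{"wx":0,"wy":0,"wz":0,"x":0,"y":0,"z":-0.06,"jaw":0.75},{"wx":0,"wy":0,"wz":0,"x":0,"y":0,"z":-0.06,"jaw":1}]'
python3 - <<'E'
from h import *
p=snapshot('top');save(p,'top2')
for l,z in(('brush',.048),('tray',.018),('turner',.002)):
    for r in spotter.regions_of(l,p)[:1]:
        m=r['mask'].astype(np.uint8); c=max(cv2.findContours(m,0,1)[0],key=cv2.contourArea)
        print(l,r['conf'],np.round(onz(p,cv2.boxPoints(cv2.minAreaRect(c)),z).mean(0),3))
E
```

```text
clock: 8.85
ee_pos: [0.5719, -0.3854, 0.1843]
eef_rot: [-3.141, 0.0, 0.054]
ft_force: [0.9, 0.1, -0.4]
opening: 0.839
gripper_force: 0.0
brush 0.96 [ 0.549 -0.385  0.048]
tray 0.71 [ 0.573 -0.364  0.018]
turner 0.89 [0.57  0.121 0.002]
```

```bash
python3 -m crank '[{"wx":0,"wy":0,"wz":0,"x":-0.0038,"y":-0.03,"z":-0.02,"jaw":1},{"wx":0,"wy":0,"wz":0,"x":-0.0038,"y":-0.0522,"z":-0.02,"jaw":1},{"wx":0,"wy":0,"wz":0,"x":-0.0038,"y":-0.0522,"z":0,"jaw":1},{"wx":0,"wy":0,"wz":0,"x":-0.0038,"y":-0.0522,"z":0,"jaw":0.6},{"wx":0,"wy":0,"wz":0,"x":-0.0038,"y":-0.0522,"z":0,"jaw":0.6},{"wx":0,"wy":0,"wz":0,"x":-0.0038,"y":-0.0522,"z":0,"jaw":0.6},{"wx":0,"wy":0,"wz":0,"x":-0.0038,"y":-0.0522,"z":0,"jaw":0.6},{"wx":0,"wy":0,"wz":0,"x":-0.0038,"y":-0.0522,"z":0,"jaw":0.6},{"wx":0,"wy":0,"wz":0,"x":-0.0038,"y":-0.0522,"z":0,"jaw":0.6},{"wx":0,"wy":0,"wz":7.1,"x":-0.0038,"y":-0.0522,"z":0,"jaw":0.6},{"wx":0,"wy":0,"wz":7.1,"x":0,"y":-0.022,"z":0,"jaw":0.6},{"wx":0,"wy":0,"wz":0,"x":0,"y":0,"z":0,"jaw":0.6}]'
python3 - <<'E'
from h import *
p=wristpic();save(p,'w3')
for l,z in(('turner',.002),('turner_grip',.054)):
    for r in spotter.regions_of(l,p)[:2]:
        m=r['mask'].astype(np.uint8)
        g=p['color'].astype(int)
        dark=((g.max(2)<75)&r['mask']).astype(np.uint8); li=((g.min(2)>95)&r['mask']).astype(np.uint8)
        for q,zz in((dark,.054),(li,.002)):
            cs=cv2.findContours(q,0,1)[0]
            if not cs: continue
            c=max(cs,key=cv2.contourArea);b=cv2.boxPoints(cv2.minAreaRect(c)); w=onz(p,b,zz)[:,:2]
            print(l,round(r['conf'],2),zz,np.round(b).astype(int).tolist(),'ctr',np.round(w.mean(0),4),np.round(w,3).tolist(),np.round(np.linalg.norm(w-np.roll(w,1,0),axis=1),3))
E
```

```text
clock: 10.55
ee_pos: [0.5073, 0.135, 0.2212]
eef_rot: [3.141, 0.003, -0.188]
ft_force: [-0.8, 0.4, 0.2]
opening: 0.601
gripper_force: 0.0
turner 0.93 0.054 [[273, 149], [288, 149], [288, 238], [273, 238]] ctr [0.5072 0.1357] [[0.557, 0.134], [0.554, 0.119], [0.457, 0.137], [0.461, 0.153]] [0.098 0.015 0.098 0.017]
turner 0.93 0.002 [[245, 23], [318, 23], [318, 150], [245, 150]] ctr [0.6141 0.1142] [[0.687, 0.14], [0.672, 0.064], [0.54, 0.084], [0.557, 0.169]] [0.133 0.078 0.133 0.087]
turner 0.92 0.054 [[288, 371], [296, 364], [328, 404], [320, 411]] ctr [0.2431 0.1485] [[0.276, 0.17], [0.284, 0.158], [0.211, 0.127], [0.202, 0.139]] [0.08  0.015 0.079 0.015]
turner 0.92 0.002 [[321, 403], [321, 403], [321, 403], [321, 403]] ctr [0.1548 0.1389] [[0.155, 0.139], [0.155, 0.139], [0.155, 0.139], [0.155, 0.139]] [0. 0. 0. 0.]
turner_grip 0.96 0.054 [[273, 149], [288, 149], [288, 238], [273, 238]] ctr [0.5072 0.1357] [[0.557, 0.134], [0.554, 0.119], [0.457, 0.137], [0.461, 0.153]] [0.098 0.015 0.098 0.017]
turner_grip 0.96 0.002 [[245, 24], [317, 24], [317, 150], [245, 150]] ctr [0.6137 0.1148] [[0.686, 0.14], [0.672, 0.065], [0.541, 0.085], [0.557, 0.169]] [0.133 0.077 0.133 0.086]
turner_grip 0.83 0.054 [[297, 372], [303, 369], [323, 409], [318, 412]] ctr [0.2374 0.1469] [[0.272, 0.159], [0.275, 0.151], [0.203, 0.135], [0.199, 0.143]] [0.074 0.009 0.074 0.009]
turner_grip 0.83 0.002 [[322, 405], [322, 405], [322, 405], [322, 405]] ctr [0.1506 0.1379] [[0.151, 0.138], [0.151, 0.138], [0.151, 0.138], [0.151, 0.138]] [0. 0. 0. 0.]
```

View pics/w3.png

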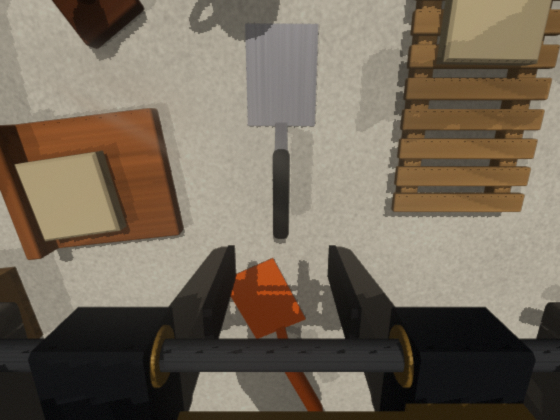

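The turner's handle is at cols 273–288, rows 149–238, lined up with the jaws and clearly separate from the orange copy below. I'll descend and grip.

```bash
python3 -m crank '[{"wx":0,"wy":0,"wz":0.3,"x":0.006,"y":0,"z":0.045,"jaw":0.6},{"wx":0,"wy":0,"wz":0,"x":0.0065,"y":0,"z":0.05,"jaw":0.6},{"wx":0,"wy":0,"wz":0,"x":0,"y":0,"z":0.05,"jaw":0.6},{"wx":0,"wy":0,"wz":0,"x":0,"y":0,"z":0.03,"jaw":0.6},{"wx":0,"wy":0,"wz":0,"x":0,"y":0,"z":0.012,"jaw":0.6},{"wx":0,"wy":0,"wz":0,"x":0,"y":0,"z":0,"jaw":0.0},{"wx":0,"wy":0,"wz":0,"x":0,"y":0,"z":0,"jaw":0.0},{"wx":0,"wy":0,"wz":0,"x":0,"y":0,"z":0,"jaw":0.0},{"wx":0,"wy":0,"wz":0,"x":0,"y":0,"z":0,"jaw":0.0},{"wx":0,"wy":0,"wz":0,"x":0,"y":0,"z":0,"jaw":0.0},{"wx":0,"wy":0,"wz":0,"x":0,"y":0,"z":0,"jaw":0.0}]' 60
python3 - <<'E'
from h import *
print(arm.observe()['ee_pos'])
# slab/board from w3 geometry
p=snapshot('top')
for l,z in(('soap_slab',.046),('board',.022)):
    for r in spotter.regions_of(l,p)[:2]: 
        m=r['mask'].astype(np.uint8); c=max(cv2.findContours(m,0,1)[0],key=cv2.contourArea)
        b=cv2.boxPoints(cv2.minAreaRect(c)); w=onz(p,b,z)[:,:2]
        print(l,round(r['conf'],2),np.round(w.mean(0),4),np.round(w,3).tolist())
E
```

```text
clock: 12.08
ee_pos: [0.5212, 0.1313, 0.0363]
eef_rot: [-3.141, -0.001, -0.198]
ft_force: [-2.3, -0.2, 6.9]
opening: 0.193
gripper_force: 59.9
[0.52122503 0.13127313 0.03626777]
soap_slab 0.68 [0.5419 0.3636] [[0.498, 0.411], [0.591, 0.41], [0.585, 0.316], [0.493, 0.318]]
board 0.58 [0.5507 0.347 ] [[0.483, 0.444], [0.64, 0.433], [0.619, 0.249], [0.462, 0.262]]
board 0.47 [0.6449 0.0843] [[0.674, 0.134], [0.704, 0.088], [0.615, 0.035], [0.586, 0.08]]
```

```bash
python3 -m crank '[{"wx":0,"wy":0,"wz":0,"x":0,"y":0,"z":-0.03,"jaw":0},{"wx":0,"wy":0,"wz":0,"x":0,"y":0,"z":-0.03,"jaw":0},{"wx":0,"wy":0,"wz":-9.73,"x":0,"y":0,"z":0,"jaw":0},{"wx":0,"wy":0,"wz":-9.73,"x":0,"y":0,"z":0,"jaw":0},{"wx":0,"wy":0,"wz":-9.73,"x":0,"y":0,"z":0,"jaw":0},{"wx":0,"wy":0,"wz":-9.73,"x":0,"y":0,"z":0,"jaw":0},{"wx":0,"wy":0,"wz":-9.73,"x":0,"y":0,"z":0,"jaw":0},{"wx":0,"wy":0,"wz":-9.73,"x":0,"y":0,"z":0,"jaw":0},{"wx":0,"wy":0,"wz":-9.73,"x":0,"y":0,"z":0,"jaw":0},{"wx":0,"wy":0,"wz":-9.73,"x":0,"y":0,"z":0,"jaw":0},{"wx":0,"wy":0,"wz":-9.73,"x":0,"y":0,"z":0,"jaw":0},{"wx":0,"wy":0,"wz":-9.73,"x":0,"y":0,"z":0,"jaw":0}]'
python3 - <<'E'
from h import *
s=arm.observe();print(np.round(s['ee_pos'],4),np.round(s['eef_rot'],4),s['ft_force'])
p=wristpic();save(p,'w4'); q=dict(p)
T=np.eye(4);T[:3,:3]=R.from_euler('xyz',[3.141,.003,-.188]).as_matrix();T[:3,3]=[.5073,.135,.2212]
q['world_from_camera']=T@np.array(p['hand_eye'])
print('slab w3',np.round(onz(q,[[17,163],[100,152],[122,237],[33,242]],.046)[:,:2],3).tolist())
print('board w3',np.round(onz(q,[[155,109],[182,234]],.022)[:,:2],3).tolist())
t=snapshot('top');save(t,'t4')
a=t['color'][150:240,110:260];cv2.imwrite('pics/t4c.png',cv2.resize(a,None,fx=5,fy=5,interpolation=2)[:,:,::-1])
E
```

```text
clock: 13.72
ee_pos: [0.5201, 0.1306, 0.095]
eef_rot: [-3.14, 0.001, 1.505]
ft_force: [-0.4, -0.4, -1.2]
opening: 0.19
gripper_force: 59.9
[0.5201 0.1306 0.095 ] [-3.1403e+00  8.0000e-04  1.5051e+00] [-0.42981037 -0.4460918  -1.19141974]
slab w3 [[0.592, 0.405], [0.587, 0.314], [0.491, 0.324], [0.504, 0.426]]
board w3 [[0.619, 0.253], [0.474, 0.265]]
```

View pics/w4.png

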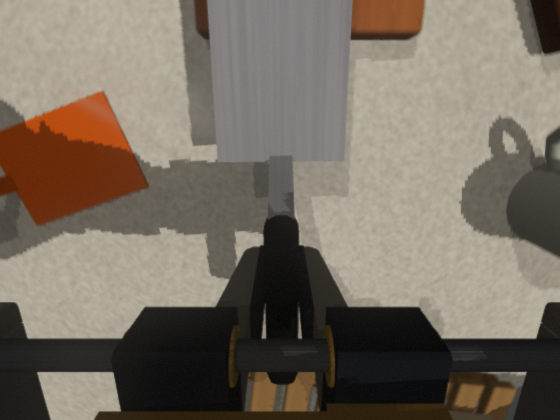

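View pics/t4c.png

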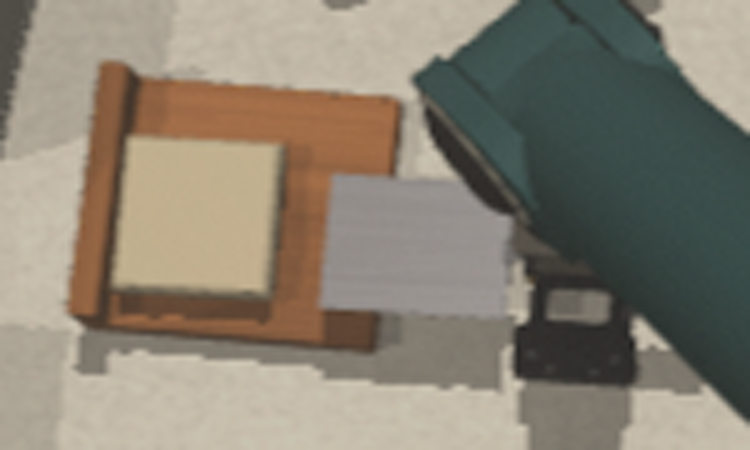

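The blade hovers level with the open end of the board (front corners at (333,176) and (320,308) in the top crop). The slab's top corners are at (123,135), (285,142), (270,297) and (112,292).

Run:
```python
from h import *
p=snapshot('top')
f=lambda L:np.array(L)/5+[110,150]
def g(n,L,z):
    w=onz(p,f(L),z)[:,:2]; print(n,np.round(w,4).tolist(),'mean',np.round(w.mean(0),4))
    return w
b=g('bladefront',[[333,176],[320,308]],.0607)
d=b[0]-b[1];print('yaw',np.degrees(np.arctan2(d[1],d[0]))+90,np.linalg.norm(d))
s=g('slab',[[123,135],[285,142],[270,297],[112,292]],.046)
for i,j,o in((1,0,0),(2,3,0),(2,1,90),(3,0,90)):
    d=s[j]-s[i];print(np.degrees(np.arctan2(d[1],d[0]))+o,np.linalg.norm(d))
w=g('open',[[400,98],[383,310]],.022);d=w[0]-w[1];print(np.degrees(np.arctan2(d[1],d[0]))+90)
w=g('fence in top',[[137,78],[103,318]],.052);d=w[0]-w[1];print(np.degrees(np.arctan2(d[1],d[0]))+90)
s=arm.observe();print(s['ee_pos'],s['ft_force'])
```

```text
bladefront [[0.5622, 0.2858], [0.486, 0.29]] mean [0.5241 0.2879]
yaw 86.85582550202182 0.07626741119944584
slab [[0.5884, 0.4099], [0.5853, 0.3168], [0.4947, 0.3213], [0.4967, 0.4111]] mean [0.5413 0.3647]
88.0620376552031 0.09313591916625322
88.73598411807441 0.08979912712397874
87.14470640853195 0.09067629902871577
89.24331696282553 0.0917404203667199
open [[0.6183, 0.2555], [0.4921, 0.2607]] mean [0.5552 0.2581]
87.64402054363816
fence in top [[0.6207, 0.4021], [0.4806, 0.4137]] mean [0.5506 0.4079]
85.25295742841018
[0.52021992 0.13056959 0.09498741] [-0.66390476 -0.48950678 -1.18881598]
```

```bash
python3 -m crank '[{"wx":0,"wy":0,"wz":-0.4,"x":0,"y":0.0105,"z":0.01,"jaw":0},{"wx":0,"wy":-2,"wz":0,"x":0,"y":0,"z":0.012,"jaw":0},{"wx":0,"wy":0,"wz":0,"x":0,"y":0,"z":0.005,"jaw":0},{"wx":0,"wy":0,"wz":0,"x":0,"y":0,"z":0,"jaw":0}]'
python3 -m crank '[{"wx":0,"wy":0,"wz":0,"x":0,"y":0,"z":0.002,"jaw":0},{"wx":0,"wy":0,"wz":0,"x":0,"y":0,"z":0,"jaw":0}]'
python3 -m crank '[{"wx":0,"wy":0,"wz":0,"x":0,"y":0,"z":0.0015,"jaw":0},{"wx":0,"wy":0,"wz":0,"x":0,"y":0,"z":0,"jaw":0}]'
```

```text
clock: 14.38
ee_pos: [0.531, 0.1301, 0.0679]
eef_rot: [-3.141, 0.035, 1.506]
ft_force: [-0.5, -0.2, -1.7]
opening: 0.188
gripper_force: 59.9
clock: 14.62
ee_pos: [0.5313, 0.1298, 0.0667]
eef_rot: [3.141, 0.035, 1.506]
ft_force: [-0.5, -0.3, -2.6]
opening: 0.191
gripper_force: 59.9
clock: 14.88
ee_pos: [0.5312, 0.1298, 0.0651]
eef_rot: [3.142, 0.035, 1.506]
ft_force: [0.0, 0.3, -1.7]
opening: 0.19
gripper_force: 59.9
```

```bash
python3 -m crank '[{"wx":0,"wy":0,"wz":0,"x":0,"y":0,"z":0.0015,"jaw":0},{"wx":0,"wy":0,"wz":0,"x":0,"y":0,"z":0,"jaw":0}]'
python3 -m crank '[{"wx":0,"wy":0,"wz":0,"x":0,"y":0,"z":0.001,"jaw":0},{"wx":0,"wy":0,"wz":0,"x":0,"y":0,"z":0,"jaw":0}]'
python3 -m crank '[{"wx":0,"wy":0,"wz":0,"x":0,"y":0,"z":0.001,"jaw":0},{"wx":0,"wy":0,"wz":0,"x":0,"y":0,"z":0,"jaw":0}]'
```

```text
clock: 15.12
ee_pos: [0.5314, 0.13, 0.0637]
eef_rot: [3.141, 0.035, 1.506]
ft_force: [-0.9, 0.6, 1.7]
opening: 0.192
gripper_force: 59.9
clock: 15.38
ee_pos: [0.5316, 0.1301, 0.0629]
eef_rot: [3.141, 0.034, 1.506]
ft_force: [-0.5, -1.8, 2.7]
opening: 0.192
gripper_force: 59.9
clock: 15.62
ee_pos: [0.5315, 0.13, 0.0618]
eef_rot: [3.141, 0.035, 1.506]
ft_force: [-0.4, -0.9, 4.1]
opening: 0.192
gripper_force: 59.9
```

```bash
python3 -m crank '[{"wx":0,"wy":0,"wz":0,"x":0.01,"y":0,"z":-0.0008,"jaw":0},{"wx":0,"wy":0,"wz":0,"x":0.01,"y":0,"z":-0.00035,"jaw":0},{"wx":0,"wy":0,"wz":0,"x":0.01,"y":0,"z":-0.00035,"jaw":0},{"wx":0,"wy":0,"wz":0,"x":0.01,"y":0,"z":-0.00035,"jaw":0},{"wx":0,"wy":0,"wz":0,"x":0.01,"y":0,"z":-0.00035,"jaw":0},{"wx":0,"wy":0,"wz":0,"x":0.01,"y":0,"z":-0.00035,"jaw":0}]'
python3 -m crank '[{"wx":0,"wy":0,"wz":0,"x":0.01,"y":0,"z":-0.00035,"jaw":0},{"wx":0,"wy":0,"wz":0,"x":0.01,"y":0,"z":-0.00035,"jaw":0},{"wx":0,"wy":0,"wz":0,"x":0.01,"y":0,"z":-0.00035,"jaw":0},{"wx":0,"wy":0,"wz":0,"x":0.01,"y":0,"z":-0.00035,"jaw":0}]'
python3 - <<'E'
from h import *
t=snapshot('top')
a=t['color'][150:240,110:260];b=cv2.resize(a,None,fx=5,fy=5,interpolation=2)
s=snapshot('side')['color'][285:390,160:290]
c=np.vstack([b,np.zeros((10,750,3),np.uint8)])[:, :]
cv2.imwrite('pics/t5.png',np.hstack([cv2.resize(b,(400,240)),cv2.resize(s,(390,240))])[:,:,::-1])
E
```

```text
clock: 16.38
ee_pos: [0.5351, 0.1903, 0.062]
eef_rot: [3.142, 0.035, 1.506]
ft_force: [-0.2, -2.9, 4.0]
opening: 0.192
gripper_force: 60.0
clock: 16.88
ee_pos: [0.5376, 0.2303, 0.062]
eef_rot: [-3.142, 0.035, 1.506]
ft_force: [0.2, -2.6, 3.4]
opening: 0.191
gripper_force: 60.0
```

View pics/t5.png

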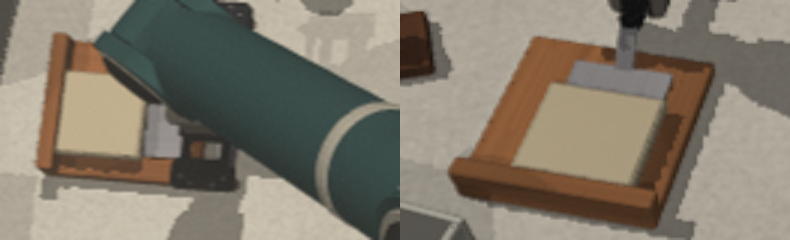

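The blade is centred under the slab, with about 30 mm still showing behind it. I'll push the last bit.

```bash
python3 -m crank '[{"wx":0,"wy":0,"wz":0,"x":0.008,"y":0,"z":-0.0003,"jaw":0},{"wx":0,"wy":0,"wz":0,"x":0.005,"y":0,"z":-0.0002,"jaw":0},{"wx":0,"wy":0,"wz":0,"x":0.003,"y":0,"z":-0.0001,"jaw":0},{"wx":0,"wy":0,"wz":0,"x":0,"y":0,"z":0,"jaw":0}]'
```

```text
clock: 17.48
ee_pos: [0.5386, 0.2462, 0.0621]
eef_rot: [3.142, 0.034, 1.507]
ft_force: [-0.0, -0.4, 2.1]
opening: 0.189
gripper_force: 60.0
```

```bash
python3 -m crank '[{"wx":0,"wy":0,"wz":0,"x":0.003,"y":0,"z":-0.0001,"jaw":0},{"wx":0,"wy":1,"wz":0,"x":0,"y":0,"z":0,"jaw":0},{"wx":0,"wy":1,"wz":0,"x":0,"y":0,"z":-0.001,"jaw":0},{"wx":0,"wy":1,"wz":0,"x":0,"y":0,"z":-0.002,"jaw":0},{"wx":0,"wy":1,"wz":0,"x":0,"y":0,"z":-0.003,"jaw":0},{"wx":0,"wy":0,"wz":0,"x":0,"y":0,"z":-0.005,"jaw":0},{"wx":0,"wy":0,"wz":0,"x":0,"y":0,"z":-0.007,"jaw":0},{"wx":0,"wy":0,"wz":0,"x":0,"y":0,"z":-0.008,"jaw":0},{"wx":0,"wy":0,"wz":0,"x":0,"y":0,"z":-0.008,"jaw":0},{"wx":0,"wy":0,"wz":0,"x":0,"y":0,"z":-0.007,"jaw":0},{"wx":0,"wy":0,"wz":0,"x":0,"y":0,"z":-0.004,"jaw":0},{"wx":0,"wy":0,"wz":0,"x":0,"y":0,"z":-0.001,"jaw":0}]'
python3 - <<'E'
from h import *
print(arm.observe()['torque'])
s=snapshot('side')['color'][230:390,140:340]
p=wristpic()['color']
cv2.imwrite('pics/t6.png',np.hstack([cv2.resize(p,(400,300)),cv2.resize(s,(375,300))])[:,:,::-1])
E
```

```text
clock: 18.98
ee_pos: [0.5388, 0.2472, 0.1083]
eef_rot: [3.141, -0.035, 1.507]
ft_force: [0.8, -0.6, -2.6]
opening: 0.195
gripper_force: 60.0
[-0.48809937 -0.07879753 -0.00658066]
```

View pics/t6.png

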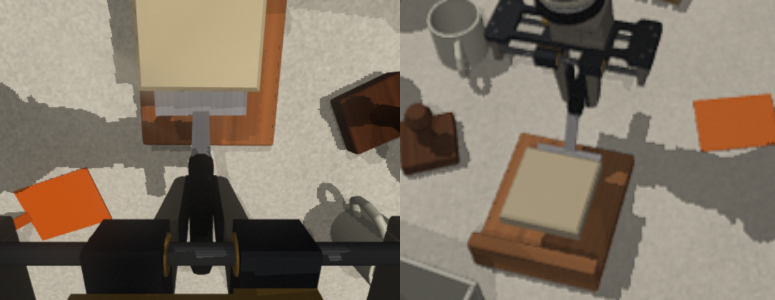

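The slab sits on the blade, clear of the board, with roughly 15–20 mm of blade showing behind it. Now the slow carry to the rack.

```bash
python3 -m crank '[{"wx":0,"wy":0,"wz":0,"x":-0.01,"y":-0.001,"z":-0.001,"jaw":0},{"wx":0,"wy":0,"wz":0,"x":-0.02,"y":-0.002,"z":-0.001,"jaw":0},{"wx":0,"wy":0,"wz":0,"x":-0.03,"y":-0.002,"z":-0.001,"jaw":0},{"wx":0,"wy":0,"wz":0,"x":-0.04,"y":-0.0025,"z":-0.001,"jaw":0},{"wx":0,"wy":0,"wz":0,"x":-0.045,"y":-0.003,"z":-0.002,"jaw":0},{"wx":0,"wy":0,"wz":0,"x":-0.045,"y":-0.003,"z":-0.002,"jaw":0},{"wx":0,"wy":0,"wz":0,"x":-0.045,"y":-0.003,"z":-0.002,"jaw":0},{"wx":0,"wy":0,"wz":0,"x":-0.04,"y":-0.0025,"z":-0.001,"jaw":0},{"wx":0,"wy":0,"wz":0,"x":-0.03,"y":-0.002,"z":-0.001,"jaw":0},{"wx":0,"wy":0,"wz":0,"x":-0.02,"y":-0.002,"z":-0.001,"jaw":0},{"wx":0,"wy":0,"wz":0,"x":-0.01,"y":-0.001,"z":0,"jaw":0},{"wx":0,"wy":0,"wz":0,"x":0,"y":0,"z":0,"jaw":0}]'
python3 - <<'E'
from h import *
p=wristpic();save(p,'w7');H=np.array(p['hand_eye'])
q=dict(p);q['world_from_camera']=H
r=spotter.regions_of('soap_slab',p)
for k in r[:2]:
    m=k['mask'];ys,xs=np.where(m);print(k['conf'],xs.min(),xs.max(),ys.min(),ys.max())
    print('slab rear centre in tool',np.round(onz(q,[[xs.mean(),ys.max()]],.0103),4), np.round(onz(q,[[xs.min(),ys.max()],[xs.max(),ys.max()]],.0103),4).tolist())
print('w6 rear',np.round(onz(q,[[196,123],[364,126]],.0103),4).tolist(),'blade rear',np.round(onz(q,[[215,160],[346,160]],.0343),4).tolist())
E
```

```text
clock: 20.58
ee_pos: [0.4931, -0.0863, 0.1093]
eef_rot: [3.142, -0.035, 1.505]
ft_force: [0.3, 0.5, -3.5]
opening: 0.19
gripper_force: 60.0
0.89 185 372 0 132
slab rear centre in tool [[ 0.0744 -0.0017  0.0103]] [[0.0744, -0.0505, 0.0103], [0.0744, 0.0475, 0.0103]]
w6 rear [[0.0789, -0.0443, 0.0103], [0.0774, 0.0431, 0.0103]] blade rear [[0.0564, -0.0407, 0.0343], [0.0564, 0.0397, 0.0343]]
```

```bash
python3 -m crank '[{"wx":0,"wy":0,"wz":1,"x":-0.01,"y":0,"z":0,"jaw":0},{"wx":0,"wy":-1,"wz":1,"x":-0.018,"y":0,"z":0,"jaw":0},{"wx":0,"wy":-1,"wz":1.5,"x":-0.027,"y":0,"z":0,"jaw":0},{"wx":0,"wy":-1,"wz":1.5,"x":-0.027,"y":0,"z":0,"jaw":0},{"wx":0,"wy":-1,"wz":1,"x":-0.018,"y":0,"z":0,"jaw":0},{"wx":0,"wy":0,"wz":1,"x":-0.009,"y":0,"z":0,"jaw":0},{"wx":0,"wy":0,"wz":0,"x":0,"y":0,"z":0,"jaw":0}]'
python3 - <<'E'
from h import *
t=snapshot('top')
a=t['color'][120:250,250:370]
p=wristpic()
cv2.imwrite('pics/t7.png',np.hstack([cv2.resize(a,(415,450),interpolation=2),cv2.resize(p['color'],(380,450))])[:,:,::-1])
E
```

```text
clock: 21.55
ee_pos: [0.4807, -0.1944, 0.1085]
eef_rot: [3.142, 0.035, 1.383]
ft_force: [0.3, 1.1, -3.8]
opening: 0.193
gripper_force: 60.0
```

View pics/t7.png

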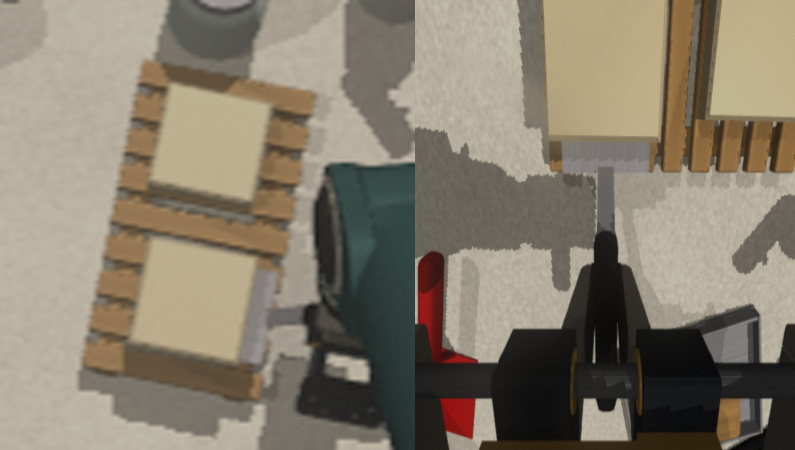

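The slab is over the free near half of the rack, parallel to the slats. I'll compute its plan position before lowering.

Run:
```python
from h import *
p=snapshot('top')
f=lambda L:np.array(L)/[415/120,450/130]+[250,120]
s=onz(p,f([[146,236],[257,253],[241,362],[131,341]]),.094)[:,:2]
k=onz(p,f([[143,61],[315,93],[258,396],[82,366]]),.030)[:,:2]
c=onz(p,f([[170,83],[273,103],[251,205],[149,188]]),.054)[:,:2]
C=k.mean(0);d=(k[0]+k[1]-k[2]-k[3]);ay=-d/np.linalg.norm(d);ax=np.array([ay[1],-ay[0]])
print('rack',C,np.degrees(np.arctan2(ax[1],ax[0])),np.linalg.norm(k-np.roll(k,1,0),axis=1))
for n,w in(('slab',s),('cured',c)):
    r=w.mean(0)-C;print(n,w.mean(0),'rack xy',r@ax,r@ay,np.linalg.norm(w-np.roll(w,1,0),axis=1).round(3))
    for i,j in((1,0),(2,3)):
        e=w[j]-w[i];print(np.degrees(np.arctan2(e[1],e[0])))
```

```text
rack [ 0.57231968 -0.08871805] 79.1577960776449 [0.26780753 0.14877216 0.26490974 0.1473551 ]
slab [ 0.49943036 -0.07927014] rack xy -0.004431578811901835 0.07336537217209724 [0.086 0.09  0.089 0.089]
81.68211836190892
79.6196602766465
cured [ 0.63694426 -0.09631352] rack xy 0.004696313124569062 -0.06489970480585991 [0.092 0.088 0.09  0.086]
79.2090467034242
80.8743928013581
```

```bash
python3 -m crank '[{"wx":0,"wy":-1,"wz":0,"x":0,"y":0.0025,"z":0,"jaw":0},{"wx":0,"wy":-1,"wz":0,"x":0,"y":0.0025,"z":0.001,"jaw":0},{"wx":0,"wy":-1,"wz":0,"x":0,"y":0,"z":0.002,"jaw":0},{"wx":0,"wy":-1,"wz":0,"x":0,"y":0,"z":0.003,"jaw":0},{"wx":0,"wy":-1,"wz":0,"x":0,"y":0,"z":0.003,"jaw":0},{"wx":0,"wy":-1,"wz":0,"x":0,"y":0,"z":0.003,"jaw":0},{"wx":0,"wy":0,"wz":0,"x":0,"y":0,"z":0.003,"jaw":0},{"wx":0,"wy":0,"wz":0,"x":0,"y":0,"z":0.001,"jaw":0},{"wx":0,"wy":0,"wz":0,"x":0,"y":0,"z":0,"jaw":0}]'
python3 -m crank '[{"wx":0,"wy":0,"wz":0,"x":0,"y":0,"z":0.0015,"jaw":0},{"wx":0,"wy":0,"wz":0,"x":0,"y":0,"z":0,"jaw":0}]'
```

```text
clock: 22.82
ee_pos: [0.4854, -0.1968, 0.0925]
eef_rot: [-3.141, 0.14, 1.384]
ft_force: [0.2, 0.1, -3.4]
opening: 0.19
gripper_force: 60.0
clock: 23.08
ee_pos: [0.4853, -0.1969, 0.0911]
eef_rot: [-3.142, 0.14, 1.384]
ft_force: [-0.6, -0.4, -3.1]
opening: 0.191
gripper_force: 60.0
```

```bash
python3 -m crank '[{"wx":0,"wy":0,"wz":0,"x":0,"y":0,"z":0.001,"jaw":0},{"wx":0,"wy":0,"wz":0,"x":0,"y":0,"z":0,"jaw":0}]'
python3 -m crank '[{"wx":0,"wy":0,"wz":0,"x":0,"y":0,"z":0.001,"jaw":0},{"wx":0,"wy":0,"wz":0,"x":0,"y":0,"z":0,"jaw":0}]'
python3 -m crank '[{"wx":0,"wy":0,"wz":0,"x":0,"y":0,"z":0.001,"jaw":0},{"wx":0,"wy":0,"wz":0,"x":0,"y":0,"z":0,"jaw":0}]'
```

```text
clock: 23.32
ee_pos: [0.4853, -0.1969, 0.0901]
eef_rot: [-3.141, 0.14, 1.384]
ft_force: [-0.0, 0.5, -5.0]
opening: 0.189
gripper_force: 60.0
clock: 23.58
ee_pos: [0.4853, -0.1971, 0.0891]
eef_rot: [-3.141, 0.14, 1.384]
ft_force: [-0.3, 0.3, -3.6]
opening: 0.191
gripper_force: 60.0
clock: 23.82
ee_pos: [0.4855, -0.1973, 0.0883]
eef_rot: [3.141, 0.14, 1.384]
ft_force: [0.2, -0.2, -2.1]
opening: 0.19
gripper_force: 60.0
```

```bash
python3 -m crank '[{"wx":0,"wy":-1,"wz":0,"x":0.0006,"y":0,"z":-0.0025,"jaw":0},{"wx":0,"wy":-1,"wz":0,"x":0.0006,"y":0,"z":-0.0027,"jaw":0},{"wx":0,"wy":-1,"wz":0,"x":0.0006,"y":0,"z":-0.0028,"jaw":0},{"wx":0,"wy":-1,"wz":0,"x":0.0006,"y":0,"z":-0.0028,"jaw":0},{"wx":0,"wy":0,"wz":0,"x":0,"y":0,"z":0,"jaw":0}]'
python3 -m crank '[{"wx":0,"wy":-1,"wz":0,"x":0.0006,"y":0,"z":-0.0028,"jaw":0},{"wx":0,"wy":-1,"wz":0,"x":0.0006,"y":0,"z":-0.0028,"jaw":0},{"wx":0,"wy":0,"wz":0,"x":0,"y":0,"z":0,"jaw":0}]'
python3 - <<'E'
from h import *
print(arm.observe()['torque'])
p=wristpic();save(p,'w8')
r=spotter.regions_of('soap_slab',p)
for k in r[:2]:
    m=k['mask'];ys,xs=np.where(m);print(k['conf'],xs.min(),xs.max(),ys.min(),ys.max())
E
```

```text
clock: 24.45
ee_pos: [0.4865, -0.1924, 0.0987]
eef_rot: [3.141, 0.21, 1.386]
ft_force: [1.4, -0.5, -2.2]
opening: 0.19
gripper_force: 60.0
clock: 24.82
ee_pos: [0.4868, -0.1902, 0.1038]
eef_rot: [3.141, 0.245, 1.385]
ft_force: [0.2, 0.8, -1.2]
opening: 0.192
gripper_force: 60.0
[ 0.34208418 -0.15098714 -0.01539988]
0.73 185 372 0 105
```

```bash
python3 -m crank '[{"wx":0,"wy":0,"wz":0,"x":-0.0039,"y":0,"z":0.001,"jaw":0},{"wx":0,"wy":0,"wz":0,"x":-0.0058,"y":0,"z":0.0014,"jaw":0},{"wx":0,"wy":0,"wz":0,"x":-0.0058,"y":0,"z":0.0014,"jaw":0},{"wx":0,"wy":0,"wz":0,"x":-0.0058,"y":0,"z":0.0014,"jaw":0},{"wx":0,"wy":0,"wz":0,"x":-0.0039,"y":0,"z":0.001,"jaw":0},{"wx":0,"wy":0,"wz":0,"x":0,"y":0,"z":0,"jaw":0}]'
python3 - <<'E'
from h import *
t=snapshot('top')
a=t['color'][120:250,250:370]
p=wristpic()
cv2.imwrite('pics/t8.png',np.hstack([cv2.resize(a,(415,450),interpolation=2),cv2.resize(p['color'],(380,450))])[:,:,::-1])
E
```

```text
clock: 25.68
ee_pos: [0.4814, -0.2171, 0.1038]
eef_rot: [-3.141, 0.245, 1.384]
ft_force: [-0.2, -1.4, 0.2]
opening: 0.188
gripper_force: 60.0
```

View pics/t8.png

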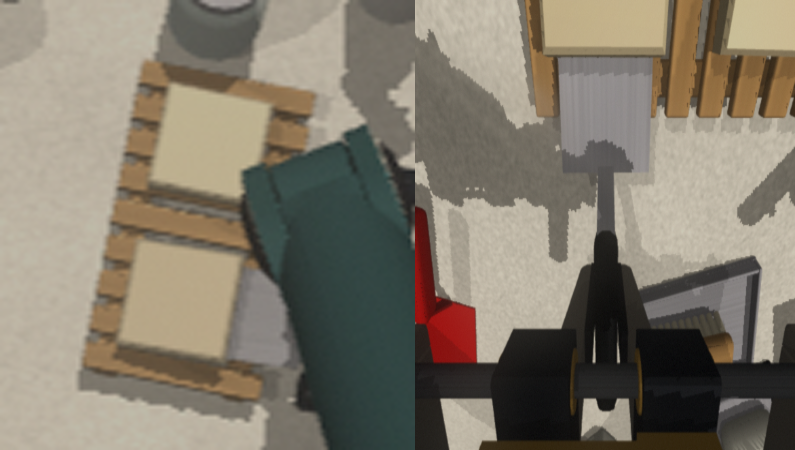

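The slab is held by the slats while the blade withdraws, and it's centred across the rack. I'll keep pulling.

```bash
python3 -m crank '[{"wx":0,"wy":0,"wz":0,"x":-0.0058,"y":0,"z":0.0014,"jaw":0},{"wx":0,"wy":0,"wz":0,"x":-0.0068,"y":0,"z":0.0017,"jaw":0},{"wx":0,"wy":0,"wz":0,"x":-0.0068,"y":0,"z":0.0017,"jaw":0},{"wx":0,"wy":0,"wz":0,"x":-0.0068,"y":0,"z":0.0017,"jaw":0},{"wx":0,"wy":0,"wz":0,"x":-0.0068,"y":0,"z":0.0017,"jaw":0},{"wx":0,"wy":0,"wz":0,"x":-0.0068,"y":0,"z":0.0017,"jaw":0},{"wx":0,"wy":0,"wz":0,"x":-0.0068,"y":0,"z":0.0017,"jaw":0},{"wx":0,"wy":0,"wz":0,"x":-0.0068,"y":0,"z":0.0017,"jaw":0},{"wx":0,"wy":0,"wz":0,"x":-0.0078,"y":0,"z":0.0019,"jaw":0},{"wx":0,"wy":0,"wz":0,"x":-0.0078,"y":0,"z":0.0019,"jaw":0},{"wx":0,"wy":0,"wz":0,"x":-0.0078,"y":0,"z":0.0019,"jaw":0},{"wx":0,"wy":0,"wz":0,"x":-0.0078,"y":0,"z":0.0019,"jaw":0}]'
python3 - <<'E'
from h import *
t=snapshot('side')
a=t['color'][120:280,160:360]
p=wristpic()
cv2.imwrite('pics/t9.png',np.hstack([cv2.resize(a,(415,400),interpolation=2),cv2.resize(p['color'],(380,400))])[:,:,::-1])
E
```

```text
clock: 27.28
ee_pos: [0.4653, -0.3025, 0.1038]
eef_rot: [-3.141, 0.245, 1.384]
ft_force: [0.1, 0.2, -1.9]
opening: 0.192
gripper_force: 60.0
```

View pics/t9.png

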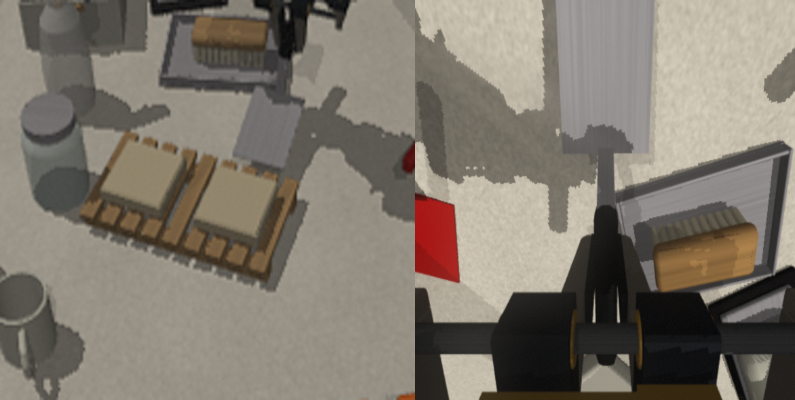

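Both slabs lie flat on the rack with a gap between them, the brush is in the tray, and the blade is clear. Now I'll level, lift and return the turner to its bare patch of counter.

```bash
python3 -m crank '[{"wx":0,"wy":7,"wz":0,"x":-0.01,"y":0,"z":0,"jaw":0},{"wx":0,"wy":7,"wz":0,"x":0,"y":0,"z":-0.02,"jaw":0},{"wx":0,"wy":0,"wz":0,"x":0,"y":0,"z":-0.04,"jaw":0},{"wx":0,"wy":0,"wz":0,"x":0,"y":0,"z":-0.04,"jaw":0},{"wx":0,"wy":0,"wz":0,"x":0,"y":0,"z":0,"jaw":0}]'
```

```text
clock: 28.0
ee_pos: [0.4659, -0.3099, 0.2091]
eef_rot: [3.136, 0.003, 1.384]
ft_force: [-0.6, 0.0, -2.0]
opening: 0.193
gripper_force: 60.0
```

```bash
python3 -m crank '[{"wx":0,"wy":0,"wz":0,"x":0.0444,"y":-0.0028,"z":0,"jaw":0},{"wx":0,"wy":0,"wz":0,"x":0.0444,"y":-0.0028,"z":0,"jaw":0},{"wx":0,"wy":0,"wz":0,"x":0.0444,"y":-0.0028,"z":0,"jaw":0},{"wx":0,"wy":0,"wz":0,"x":0.0444,"y":-0.0028,"z":0,"jaw":0},{"wx":0,"wy":0,"wz":0,"x":0.0444,"y":-0.0028,"z":0,"jaw":0},{"wx":0,"wy":0,"wz":0,"x":0.0444,"y":-0.0028,"z":0,"jaw":0},{"wx":0,"wy":0,"wz":0,"x":0.0444,"y":-0.0028,"z":0,"jaw":0},{"wx":0,"wy":0,"wz":0,"x":0.0444,"y":-0.0028,"z":0,"jaw":0},{"wx":0,"wy":0,"wz":0,"x":0.0444,"y":-0.0028,"z":0,"jaw":0},{"wx":0,"wy":0,"wz":0,"x":0.0444,"y":-0.0028,"z":0,"jaw":0}]'
python3 -m crank '[{"wx":0,"wy":0,"wz":10.07,"x":0,"y":0,"z":0,"jaw":0},{"wx":0,"wy":0,"wz":10.07,"x":0,"y":0,"z":0,"jaw":0},{"wx":0,"wy":0,"wz":10.07,"x":0,"y":0,"z":0,"jaw":0},{"wx":0,"wy":0,"wz":10.07,"x":0,"y":0,"z":0,"jaw":0},{"wx":0,"wy":0,"wz":10.07,"x":0,"y":0,"z":0,"jaw":0},{"wx":0,"wy":0,"wz":10.07,"x":0,"y":0,"z":0,"jaw":0},{"wx":0,"wy":0,"wz":10.07,"x":0,"y":0,"z":0,"jaw":0},{"wx":0,"wy":0,"wz":10.07,"x":0,"y":0,"z":0,"jaw":0},{"wx":0,"wy":0,"wz":10.07,"x":0,"y":0,"z":0,"jaw":0},{"wx":0,"wy":0,"wz":0,"x":0,"y":0,"z":0,"jaw":0}]'
```

```text
clock: 29.25
ee_pos: [0.5181, 0.1335, 0.2046]
eef_rot: [-3.139, 0.001, 1.385]
ft_force: [0.7, -0.1, -2.1]
opening: 0.19
gripper_force: 60.0
clock: 30.5
ee_pos: [0.518, 0.1324, 0.2047]
eef_rot: [3.14, 0.002, -0.195]
ft_force: [0.0, 0.2, -1.2]
opening: 0.193
gripper_force: 60.0
```

```bash
python3 -m crank '[{"wx":0,"wy":0,"wz":0,"x":0,"y":0,"z":0.035,"jaw":0},{"wx":0,"wy":0,"wz":0,"x":0,"y":0,"z":0.045,"jaw":0},{"wx":0,"wy":0,"wz":0,"x":0,"y":0,"z":0.045,"jaw":0},{"wx":0,"wy":0,"wz":0,"x":0,"y":0,"z":0.025,"jaw":0},{"wx":0,"wy":0,"wz":0,"x":0,"y":0,"z":0.012,"jaw":0},{"wx":0,"wy":0,"wz":0,"x":0,"y":0,"z":0.003,"jaw":0},{"wx":0,"wy":0,"wz":0,"x":0,"y":0,"z":0,"jaw":0}]'
python3 -m crank '[{"wx":0,"wy":0,"wz":0,"x":0,"y":0,"z":0.002,"jaw":0},{"wx":0,"wy":0,"wz":0,"x":0,"y":0,"z":0,"jaw":0}]'
```

```text
clock: 31.38
ee_pos: [0.5195, 0.1327, 0.0418]
eef_rot: [-3.141, -0.001, -0.197]
ft_force: [-0.3, -0.6, -1.7]
opening: 0.189
gripper_force: 60.0
clock: 31.62
ee_pos: [0.5194, 0.1324, 0.0397]
eef_rot: [-3.141, -0.001, -0.197]
ft_force: [0.1, 0.8, -1.8]
opening: 0.187
gripper_force: 60.0
```

```bash
python3 -m crank '[{"wx":0,"wy":0,"wz":0,"x":0,"y":0,"z":0.002,"jaw":0},{"wx":0,"wy":0,"wz":0,"x":0,"y":0,"z":0.001,"jaw":0},{"wx":0,"wy":0,"wz":0,"x":0,"y":0,"z":0,"jaw":0}]'
python3 -m crank '[{"wx":0,"wy":0,"wz":0,"x":0,"y":0,"z":0.0005,"jaw":0},{"wx":0,"wy":0,"wz":0,"x":0,"y":0,"z":0,"jaw":0}]'
```

```text
clock: 32.0
ee_pos: [0.5191, 0.1325, 0.0364]
eef_rot: [3.141, -0.0, -0.197]
ft_force: [-1.4, -0.8, 1.0]
opening: 0.19
gripper_force: 60.0
clock: 32.25
ee_pos: [0.5191, 0.1325, 0.0361]
eef_rot: [3.141, -0.0, -0.197]
ft_force: [-2.2, -0.3, 4.6]
opening: 0.187
gripper_force: 60.0
```

Contact. I'll release, rise, and check everything numerically.

```bash
python3 -m crank '[{"wx":0,"wy":0,"wz":0,"x":0,"y":0,"z":0,"jaw":0.6},{"wx":0,"wy":0,"wz":0,"x":0,"y":0,"z":0,"jaw":0.6},{"wx":0,"wy":0,"wz":0,"x":0,"y":0,"z":0,"jaw":0.6},{"wx":0,"wy":0,"wz":0,"x":0,"y":0,"z":-0.03,"jaw":0.6},{"wx":0,"wy":0,"wz":0,"x":0,"y":0,"z":-0.05,"jaw":0.6},{"wx":0,"wy":0,"wz":0,"x":0,"y":0,"z":-0.05,"jaw":0.6},{"wx":0,"wy":0,"wz":0,"x":0,"y":0,"z":-0.05,"jaw":0.6},{"wx":0,"wy":0,"wz":0,"x":-0.04,"y":0,"z":0,"jaw":0.6},{"wx":0,"wy":0,"wz":0,"x":-0.04,"y":0,"z":0,"jaw":0.6},{"wx":0,"wy":0,"wz":0,"x":0,"y":0,"z":0,"jaw":0.6}]'
python3 - <<'E'
from h import *
for n in('top','wrist'):
    p=snapshot('top') if n=='top' else wristpic()
    for l,z in(('brush',.048),('soap_slab',.054),('cured_slab',.054),('tray',.018),('turner',.002),('rack',.03),('jar',.12),('cup',.075),('stamp',.05)):
        for r in spotter.regions_of(l,p)[:2]:
            m=r['mask'].astype(np.uint8); c=max(cv2.findContours(m,0,1)[0],key=cv2.contourArea)
            b=cv2.boxPoints(cv2.minAreaRect(c)); w=onz(p,b,z)[:,:2]
            e=w[1]-w[0];print(n,l,round(r['conf'],2),np.round(r['xy']),np.round(w.mean(0),3),np.round(np.linalg.norm(w-np.roll(w,1,0),axis=1)[:2],3),round(np.degrees(np.arctan2(e[1],e[0]))%90,1))
E
```

```text
clock: 33.5
ee_pos: [0.4384, 0.1487, 0.2159]
eef_rot: [3.14, -0.0, -0.195]
ft_force: [1.4, 0.4, 0.8]
opening: 0.598
gripper_force: 0.0
top brush 0.8 [410. 189.] [ 0.567 -0.385] [0.118 0.055] 0.6
top brush 0.29 [313. 117.] [ 0.772 -0.105] [0.083 0.118] 76.7
top soap_slab 0.94 [304. 208.] [ 0.503 -0.073] [0.091 0.098] 77.0
top cured_slab 0.82 [307. 164.] [ 0.638 -0.097] [0.09  0.095] 78.0
top tray 0.57 [400. 191.] [ 0.573 -0.386] [0.202 0.146] 6.3
top tray 0.4 [240. 172.] [0.597 0.112] [0.077 0.149] 80.4
top turner 0.92 [210. 274.] [0.292 0.181] [0.22 0.05] 27.5
top turner 0.8 [241. 169.] [0.604 0.114] [0.078 0.146] 79.5
top rack 0.8 [311. 186.] [ 0.572 -0.089] [0.149 0.275] 79.3
top jar 0.57 [315. 118.] [ 0.747 -0.1  ] [0.078 0.114] 0.0
top cup 0.69 [235. 129.] [0.724 0.127] [0.083 0.101] 58.0
top stamp 0.94 [180. 135.] [0.724 0.277] [0.075 0.069] 23.7
top stamp 0.74 [237. 132.] [0.743 0.134] [0.096 0.094] 76.7
wrist soap_slab 0.61 [490.  82.] [ 0.507 -0.068] [0.107 0.099] 79.6
wrist turner 0.75 [280.  48.] [0.539 0.129] [0.192 0.077] 78.7
wrist turner 0.63 [268. 262.] [0.312 0.179] [0.194 0.077] 18.2
wrist rack 0.69 [436.  51.] [ 0.514 -0.073] [0.145 0.151] 78.7
wrist jar 0.52 [278.  46.] [0.534 0.13 ] [0.13  0.052] 78.7
wrist cup 0.48 [279.  47.] [0.535 0.129] [0.155 0.063] 78.7
```

Run:
```python
from h import *
print(order.sign_off())
```

```text
the job is handed in; nothing more can be done
None
```

The job is handed in at about 34 s, result not reported: by the last camera check the brush is in the tray, the fresh slab is square on the free half of the rack about 137 mm centre to centre from the cured slab, and the turner is back flat on the counter; I viewed 12 pictures, over your limit of 10.

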